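Lower the clamp weight over the guide rod

ROBOT

A 7-joint arm with a two-finger parallel gripper is mounted at the origin on a cart in front of the work surface, level with it; the furniture and walls round the work are solid. World frame = base frame: x ahead of the robot, y to its left, z up, the work surface at z = 0. Lengths are in mm, angles in rad, forces in N, time in s.
With the tool pointing down it reaches from about 400 to 875 mm from the base axis. Payload 4.4 kg.
Tool frame: the origin (TCP) lies midway between the tips of the shut fingers; the grasp point (between the pads) lies ctrl.tcp_to_grasp behind it (ctrl.tcp_to_grasp is the distance from the TCP to the grasp point, in mm); z points along the fingers, y is the line along which they close (so a half turn about z gives the same grasp; the last joint's range is limited). The gripper opens to 85 mm and grips with 20 to 120 N. Pads are 22 mm wide; open, the fingers measure 114 mm over their backs; the gripper's body (76 mm by 85 mm) begins 54 mm behind the grasp point. The pads swing forward as they close: fully open they stand 13 mm farther back than shut.
Start: joints at [1.201, 0.628, 0.038, 1.517, -0.027, 0.996, -0.02], TCP at [194.474, -620.24, 231.313] pointing down, gripper open.
Joint ranges: [-3.06, 3.06], [-0.37, 2.12], [-1.25, 1.32], [0.18, 2.47], [-1.1, 4.24], [0.23, 1.98], [-2.94, 2.94]. Speed limits (rad/s): [2.57, 2.57, 3.14, 3.14, 3.14, 3.14, 3.14].

INTERFACE

Orientations are given as [roll, pitch, yaw] about the fixed x, y, z axes, in that order (R = Rz(yaw) Ry(pitch) Rx(roll)).
In Python, from cell import ctrl, get_image, get_calibration, workorder, boxes_of, place_of gives the robot as it stands.
- The arm moves only by the tool play_rows, never from a script. Its argument "series" is a list that holds one entry, the list of rows, each a list of 7 numbers: the shift along the world's x, y, z in cm, then the turn, a rotation vector about the world's x, y, z in degrees, then the closure, from 0 (fully open) to 1 (shut). A call has 1 to 20 rows; each row shifts and turns the commanded pose from where the row before left it; what a row does not reach is not made up. A row lasts 1/8 s, in which the tool goes at most 62.5 mm and 10.7 degrees, less where a joint would pass 70% of its speed; a pose out of reach is approached as far as the arm can. A call with a gripper value outside its range is refused whole. The fingers move at their own pace and stop on an object; the grip force is fixed at half the most. Time passes only in rows, so rows that do not move let the fingers close. It gives the time, the measured TCP pose, the force, the opening and the grip force at its end, in the units of the state.
- ctrl.read_state(): the state, without advancing time (a new reading comes with each control period).
- get_image(name): name is "scene" or "side" or "wrist"; returns (picture, depth): 480x640x3 uint8, red, green, blue; 480x640 float32, mm along the optical axis (not along the pixel's ray), 0 where there is no reading.
- get_calibration(name): a dict with "K" (3x3 intrinsics, pixels), "R" (3x3) and "t" (3): a world point X has camera coordinates R X + t; the wrist camera has in their place "mount" (4x4, takes a point from camera to tool coordinates, whose origin is the TCP and whose axes are the flange's). Camera axes: x right, y down, z forward; pixel columns grow to the right and rows downward; lengths in mm; the calibration is good to about 2 mm. A picture is of the moment at which its call begins: read the wrist's pose just before it. get_calibration takes no time and is no camera call.
- workorder.finish_job(): hands the job in; it is judged then, once.
Trained networks look in the newest picture that a camera, given by its name, has taken for a name from the list of things; names that differ only in an ending like _2 or _b are one class to them, and where a whole thing is asked for, a point or a joint stands for the part that bears it (a point fixed in the world has none). Each returns a list of dicts, best first, with "p" (0 to 1); they miss things now and then, are a little off and sometimes report something else, mostly with a low value. They report only what shows in the picture. A call takes as long as a camera call.
- boxes_of(target, camera): "pixel" ([column, row] in pixels, amid what is visible of it).
- place_of(target, camera): "pixel" ([column, row] in pixels: a listed point, or the origin of a listed thing).
The state is a dict: "clock": time; "qpos": joint angles; "qd": joint speeds; "tau": joint torques, N m; "eef_pos": TCP position; "tool_rot": TCP orientation; "force": force on the tool from outside, world axes, zero at the start; "torque": the same for the moment, N m; "width": finger opening in mm; "gripper_force": force on a finger pad.
Only numpy, scipy, OpenCV 4.12 (cv2) and the standard library are available. Lean on these libraries where they do the work, as an engineer would, in place of code of your own. Each camera call takes 0.05 s, during which the arm holds its last target. There are 200 camera calls.

TASK

The washers glued up on the grey bench fixture need weight on them while they set. Take the drilled weight with the blue foot, lower it foot down over the fixture's upright rod, keeping it square, and keep hold of it all the way down until it sits flat on the washers, then let go. Leave the weight with the red foot standing where it is.

Things in the scene. Friction and masses are not known exactly. Their poses are not given: they have to be found in the camera images.
- weight_blue: Drilled steel clamp weight with a BLUE foot, about 0.45 kg, standing upright: a round foot of 80 mm diameter, 12 mm thick, carrying a plain steel hub of 44 mm diameter; 85 mm high in all. A plain 24 mm bore runs right through it on its axis. Origin: on its axis at its underside; z points up along the axis towards the hub. Round, so it can be gripped across the hub at any yaw; the rod sticks out 10 mm above the hub once the weight is fully down, so grip the hub near its top.
- weight_red: The same weight with a RED foot (same sizes and origin); not to be moved.
- fixture: Grey square base plate, 130 x 130 x 12 mm, fixed to the worktop, with a screw head of 4 mm height near each corner. At its centre lies a stack of rubber and copper washers of 68 mm diameter, 10 mm thick, and through it stands a vertical steel rod of 14 mm diameter that rises 95 mm above the stack; its top 22 mm taper to a 5 mm blunt nose. Origin: centre of the underside of the base; z up.
- seat (a point): Centre of the upper face of the washer stack, on the rod's axis, 22 mm above the worktop; the weight's underside (its origin) comes to rest here.

How it is judged (in metres and radians):
On the way:
1. the blue weight, still gripped, is on the rod and lowered to within 20 mm of the washers (z of weight_blue in the frame of seat between -0.004 and 0.02 m and horizontal distance between weight_blue and seat below 0.012 m and angle between weight_blue's own z axis and vertical below 0.175 rad and contact force between the fingers and weight_blue above 1 N), for 0.1 s.
At the end, for the whole second after the job is handed in: The blue-footed weight stands released and at rest on the washer stack with the rod through its bore: underside within 5 mm of the stack's face, axis within 12 mm of the rod's, foot down and upright within 10 degrees. The red-footed weight stands upright within 30 mm of where it began (z of weight_blue in the frame of seat between -0.004 and 0.005 m and horizontal distance between weight_blue and seat below 0.012 m and angle between each of weight_blue, weight_red's own z axis and vertical below 0.175 rad and linear speed of weight_blue below 0.02 m/s and distance of weight_red from where it was at the start of the episode below 0.03 m); the robot touches nothing.
It fails at once if the red-footed weight is moved more than 30 mm or knocked over (distance of weight_red from where it was at the start of the episode above 0.03 m or angle between weight_red's own z axis and vertical above 0.5 rad).
It also fails if it takes over 45 s, if anything falls off the work surface, if the arm or the gripper's body presses on something with over 40 N, if the wrist force passes 120 N, or if a joint passes its speed limit or range.

## Working session

There is one attempt and no reset: what is moved stays moved. The work goes in short steps, Python scripts to look and compute and a tool call to move; the robot and the scene stay as the last step left them, time stands still between calls to the robot, and variables do not carry over. Pictures are saved under pics/ and viewed, at most 10 in all, crops included, and the job is handed in when it is done.

Besides the shell and the picture viewer there is one more tool, called after "Request:" as name([rows], argument=value, ...), one row to a line, values as JSON. play_rows: Moves the arm, as the interface text tells. Its arguments: {"type":"object","properties":{"series":{"type":"array"}},"required":["series"]}

```bash
mkdir -p pics
cat > h.py <<'E'
import numpy as np, cv2
from cell import ctrl,get_image,get_calibration,workorder,boxes_of,place_of
def ray(cam,px):
    c=get_calibration(cam);K=np.array(c['K']);R=np.array(c['R']);t=np.array(c['t']).ravel()
    return -R.T@t, R.T@np.linalg.inv(K)@np.array([px[0],px[1],1.])
def atz(cam,px,z):
    o,d=ray(cam,px);return o+d*(z-o[2])/d[2]
def cloud(cam,dep):
    c=get_calibration(cam);K=np.array(c['K']);R=np.array(c['R']);t=np.array(c['t']).ravel()
    v,u=np.mgrid[:480,:640];p=np.stack([(u-K[0,2])/K[0,0]*dep,(v-K[1,2])/K[1,1]*dep,dep],-1)
    return (p-t)@R
E
python3 - <<'E'
from h import *
ims=[]
for cam in('scene','side'):
    im,d=get_image(cam);ims.append(im);np.savez(f'{cam}.npz',im=im,d=d)
    for n,z in(('weight_blue',0),('weight_red',0),('fixture',0),('seat',22)):
        for r in place_of(n,cam)[:2]: print(cam,n,round(r['p'],2),np.round(r['pixel']),atz(cam,r['pixel'],z).round())
    print(cam,ray(cam,(320,240))[0].round())
cv2.imwrite('pics/a.png',cv2.resize(np.vstack(ims),(400*1,600))[:,:,::-1]); cv2.imwrite('pics/s.png',ims[0][:,:,::-1]); cv2.imwrite('pics/d.png',ims[1][:,:,::-1])
s=ctrl.read_state();print(s,ctrl.tcp_to_grasp)
E
```

```text
scene weight_blue 0.56 [277. 217.] [489. 220.   0.]
scene weight_red 0.92 [327. 260.] [503.  19.   0.]
scene fixture 0.96 [413. 313.] [ 552. -188.    0.]
scene fixture 0.57 [281. 215.] [501. 221.   0.]
scene seat 0.83 [413. 302.] [ 553. -183.   22.]
scene [ 137. -583.  548.]
side weight_blue 0.65 [248. 355.] [505. 228.   0.]
side weight_red 0.85 [321. 280.] [494.   9.   0.]
side fixture 0.96 [338. 230.] [ 548. -182.    0.]
side seat 0.69 [341. 223.] [ 538. -174.   22.]
side [149. 688. 495.]
{'clock': 0.5, 'qpos': array([ 1.20121026,  0.62845657,  0.03849989,  1.51743323, -0.02704621,
        0.99633316, -0.02000084]), 'qd': array([-0.00042259, -0.00140607, -0.00074384,  0.00050215,  0.00037441,
        0.00103252, -0.00064578]), 'tau': array([-8.33350150e-04, -5.62803698e+01,  1.22407783e+00, -1.93602812e+01,
        1.07874256e-02,  2.71288329e-03, -2.30408844e-06]), 'eef_pos': array([ 194.46848672, -620.20366404,  231.26605836]), 'tool_rot': array([-3.14147925e+00, -6.98528989e-05,  3.03734448e-01]), 'force': array([-0.29009321,  0.42128162, -0.16829173]), 'torque': array([-0.00726145,  0.02160963,  0.01186589]), 'gripper_force': 0.0, 'width': 84.99578936048394} 18.700000000000003
```

View pics/s.png

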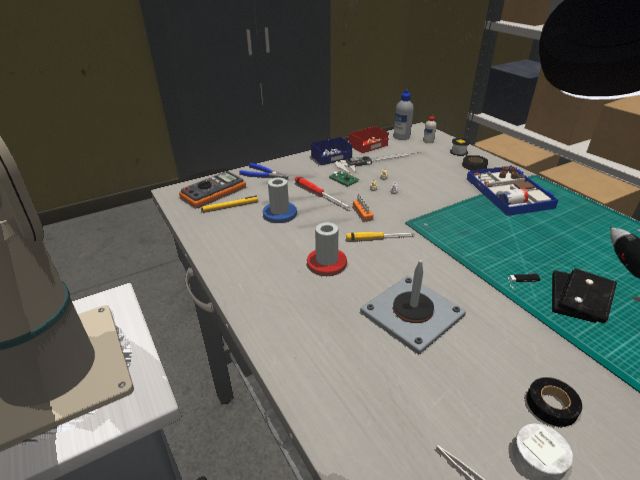

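View pics/d.png

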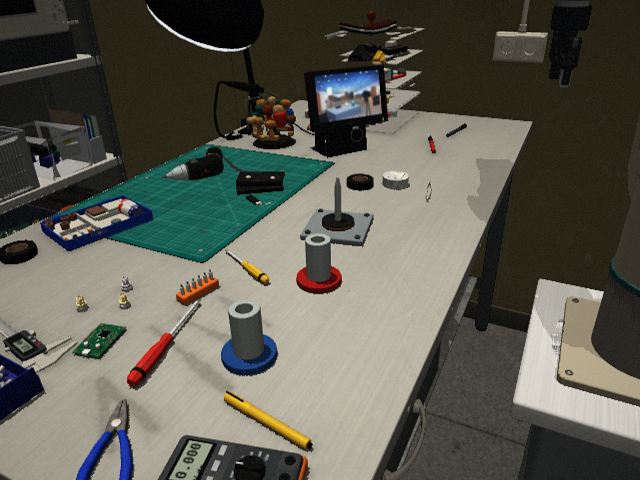

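Scene: blue weight foot at (280,211), red at (327,261), rod tip at (420,262), washers at (414,306). Side: blue foot at (249,354), bore at (246,308), rod tip (338,180). Next I refine positions from the depth.

Run:
```python
from h import *
def kasa(P):
    A=np.c_[2*P[:,:2],np.ones(len(P))];s=np.linalg.lstsq(A,(P[:,:2]**2).sum(1),rcond=None)[0]
    return s[:2],np.sqrt(s[2]+s[:2]@s[:2])
for cam in('scene','side'):
    f=np.load(cam+'.npz');im=f['im'];d=f['d'];X=cloud(cam,d);ok=d>0
    for n,c in(('blue',(500,222)),('red',(500,12)),('fix',(550,-180))):
        m=ok&(np.hypot(X[...,0]-c[0],X[...,1]-c[1])<70)
        if n!='fix':
            for a,b in((75,95),(30,70)):
                P=X[m&(X[...,2]>a)&(X[...,2]<b)];print(cam,n,a,len(P),*kasa(P),P[:,:2].mean(0),P[:,2].max())
        else:
            P=X[m&(X[...,2]>45)&(X[...,2]<90)];print(cam,n,len(P),np.median(P[:,:2],axis=0),X[m][:,2].max())
            P=X[m&(X[...,2]>100)];print('  tip',np.median(P,axis=0))
    m=ok&(X[...,2]>150)&(X[...,0]>300)&(X[...,0]<800)&(abs(X[...,1])<450)
    if m.any(): print('tall',m.sum(),X[m].min(0),X[m].max(0))
```

```text
scene blue 75 214 [499.50354654 226.2852286 ] 17.830721124905477 [498.88723969 224.67740865] 88.07286319462878
scene blue 30 295 [500.36989266 228.48409511] 20.7624746002628 [493.792318   214.15878993] 69.83718139762861
scene red 75 310 [495.27879387   8.91352131] 17.77992675577242 [494.55102846   8.00595978] 87.42149117509189
scene red 30 375 [496.09816389  10.3123513 ] 20.610325765552645 [488.02035839  -2.96254458] 69.95124670480614
scene fix 182 [ 545.22568419 -191.93454695] 118.54295701247591
  tip [ 547.19585106 -189.72409378  107.10514493]
tall 6852 [ 742.33252547 -298.1871927   346.59168677] [ 799.99651708 -122.93528952  444.04772952]
side blue 75 595 [500.20271314 230.33092366] 17.628161678911972 [499.59760408 231.35361299] 86.9623184803184
side blue 30 748 [501.10203237 229.28816267] 20.155588006224118 [492.24474113 241.19450966] 69.91887808188274
side red 75 349 [496.91150826  12.91345819] 17.620769350451642 [496.24654536  14.09219531] 86.8603799172287
side red 30 513 [497.81507959  10.58456459] 20.894530091918714 [490.41225456  25.07771045] 69.94331336862221
side fix 119 [ 548.80964121 -183.43170791] 116.78224693378107
  tip [ 550.43267721 -185.70903446  106.24166622]
tall 2702 [ 744.14992312 -307.7964692   346.39596589] [ 799.98147503 -122.26759307  436.4595337 ]
```

Request:
play_rows([
  [[4,5,0,0,0,0,0],[4,5,0,0,0,0,0],[4,5,0,0,0,0,0],[4,5,0,0,0,0,0],[4,5,0,0,0,0,0],[4,5,0,0,0,0,0],[3,5,0,0,0,0,0],[3,5,0,0,0,0,0],[0,0,0,0,0,0,0]],
])

```text
clock: 1.62
eef_pos: [492.0, -221.5, 231.5]
tool_rot: [-3.14, -0.003, 0.314]
force: [-0.7, -0.7, 0.5]
width: 85.7
gripper_force: 0.0
```

```bash
cat >> h.py <<'E'
from scipy.spatial.transform import Rotation as Ro
def wcloud():
    s=ctrl.read_state();im,d=get_image('wrist');c=get_calibration('wrist');K=np.array(c['K']);M=np.array(c['mount'])
    v,u=np.mgrid[:480,:640];p=np.stack([(u-K[0,2])/K[0,0]*d,(v-K[1,2])/K[1,1]*d,d],-1)
    p=p@M[:3,:3].T+M[:3,3]
    return im,d,p@Ro.from_euler('xyz',s['tool_rot']).as_matrix().T+s['eef_pos'],s
E
python3 - <<'E'
from h import *
im,d,X,s=wcloud();cv2.imwrite('pics/w1.png',im[:,:,::-1])
m=(d>0)&(np.hypot(X[...,0]-550,X[...,1]+188)<25)
for a,b in((35,60),(60,90),(105,125)):
    P=X[m&(X[...,2]>a)&(X[...,2]<b)]
    if len(P):print(a,len(P),np.median(P,axis=0),P.min(0),P.max(0))
print(s['eef_pos'],np.array(get_calibration('wrist')['mount']).round(2))
E
```

```text
35 13 [ 555.27973724 -192.81356862   50.89403021] [ 551.4445294  -195.36820601   36.49966858] [ 556.84102615 -184.18885583   59.22246371]
60 17 [ 556.00646079 -191.83022259   75.90814301] [ 552.60974486 -194.84577869   61.89645266] [ 556.9681362  -185.33694033   89.10186079]
105 147 [ 550.60492594 -188.9691621   112.41720689] [ 545.4695002  -193.56341014  105.0037503 ] [ 555.36032465 -183.7478735   119.33650376]
[ 491.96302611 -221.452942    231.46364565] [[ 0.0000e+00 -9.5000e-01 -3.1000e-01  7.8440e+01]
 [ 1.0000e+00  0.0000e+00 -0.0000e+00 -3.0000e-02]
 [ 0.0000e+00 -3.1000e-01  9.5000e-01 -1.4296e+02]
 [ 0.0000e+00  0.0000e+00  0.0000e+00  1.0000e+00]]
```

View pics/w1.png

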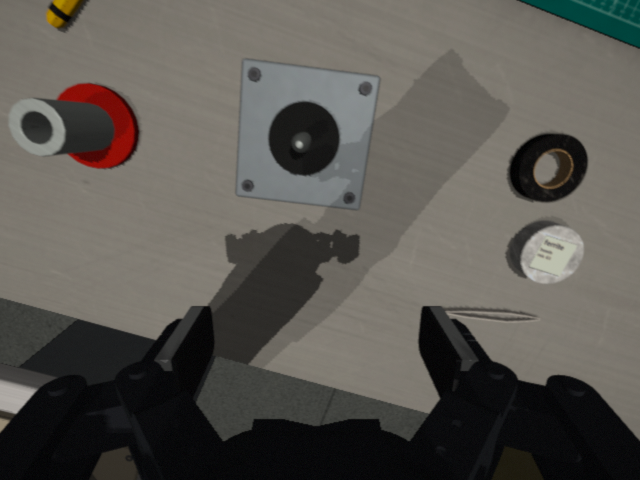

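Request:
play_rows([
  [[0,5,0,0,0,0,0],[0,5,0,0,0,0,0],[0,5,0,0,0,0,0],[0,5,0,0,0,0,0],[0,5,0,0,0,0,0],[0,5,0,0,0,0,0],[0,5,0,0,0,0,0],[0,5,0,0,0,0,0],[0,0,0,0,0,0,0]],
])

```text
clock: 2.8
eef_pos: [488.8, 175.7, 231.4]
tool_rot: [-3.14, -0.001, 0.309]
force: [-0.8, -1.3, -0.4]
width: 85.2
gripper_force: 0.0
```

The wrist view shows the rod nose at (302,143) over the stack; it agrees with the other cameras at about (550.4,-188.6). The red weight is at (95,125). Now I go over blue.

Request:
play_rows([
  [[1.15,3.3,-3,0,0,0,0],[0,2,-3,0,0,0,0],[0,0,-3,0,0,0,0],[0,0,0,0,0,0,0],[0,0,0,0,0,0,0]],
])

```text
clock: 3.42
eef_pos: [501.5, 224.0, 142.3]
tool_rot: [3.141, -0.001, 0.301]
force: [-0.3, 0.2, 0.1]
width: 85.3
gripper_force: 0.0
```

Run:
```python
from h import *
im,d,X,s=wcloud();cv2.imwrite('pics/w2.png',im[:,:,::-1]);print(s['eef_pos'],s['tool_rot'])
m=(d>0)&(np.hypot(X[...,0]-500,X[...,1]-228)<40)&(X[...,2]>78)&(X[...,2]<95)
P=X[m];print(len(P),P.mean(0),P.min(0),P.max(0))
if len(P)>10: print(cv2.minEnclosingCircle(P[:,:2].astype(np.float32)))
```

```text
[501.46230489 223.97331259 142.2836188 ] [ 3.14084489e+00 -1.34330002e-03  3.01141751e-01]
2953 [502.55553497 228.25744917  84.7838397 ] [479.62711312 206.35967469  78.00609556] [523.06949552 249.56529815  87.6585877 ]
((501.39068603515625, 227.8667449951172), 21.87940216064453)
```

View pics/w2.png

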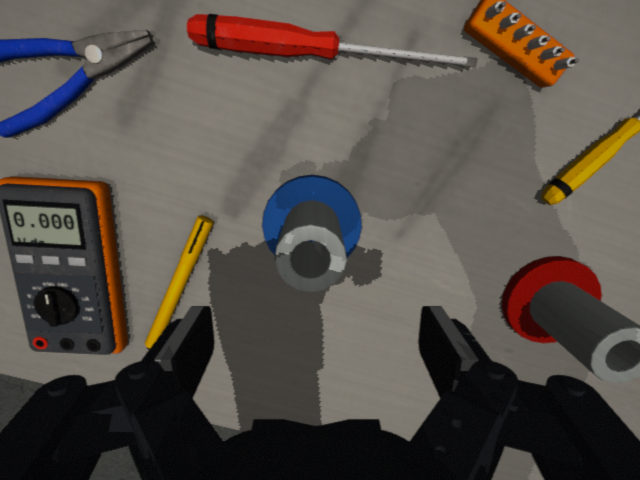

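The wrist view shows the blue hub at (310,260) between the fingers, centred at (501.3,228). I shift 4 mm, descend and grip.

Request:
play_rows([
  [[0,0.4,-1.8,0,0,0,0],[0,0,-2,0,0,0,0],[0,0,-2,0,0,0,0],[0,0,-1.5,0,0,0,0],[0,0,-1.5,0,0,0,0],[0,0,0,0,0,0,0],[0,0,0,0,0,0,1],[0,0,0,0,0,0,1],[0,0,0,0,0,0,1],[0,0,0,0,0,0,1],[0,0,0,0,0,0,1],[0,0,0,0,0,0,1]],
])

```text
clock: 4.97
eef_pos: [501.0, 229.2, 54.3]
tool_rot: [3.141, -0.001, 0.303]
force: [-0.2, -1.9, 6.4]
width: 42.3
gripper_force: 60.4
```

Request:
play_rows([
  [[0,0,1,0,0,0,1],[0,0,3,0,0,0,1],[0,0,4,0,0,0,1],[0,0,4,0,0,0,1],[0,0,3,0,0,0,1],[0.5,-2,0,0,0,0,1],[0.5,-4,0,0,0,0,1],[0.5,-4,0,0,0,0,1],[0.5,-4,0,0,0,0,1],[0.5,-4,0,0,0,0,1],[0.5,-4,0,0,0,0,1],[0.5,-4,0,0,0,0,1],[0.5,-4,0,0,0,0,1],[0.5,-4,0,0,0,0,1],[0.4,-4,0,0,0,0,1],[0,-2,0,0,0,0,1],[0,-1,0,0,0,0,1],[0,0,0,0,0,0,1],[0,0,0,0,0,0,1]],
])

```text
clock: 7.35
eef_pos: [549.3, -178.4, 203.2]
tool_rot: [-3.14, -0.0, 0.306]
force: [0.6, -0.2, -5.5]
width: 42.6
gripper_force: 62.5
```

Run:
```python
from h import *
s=ctrl.read_state();print(s['eef_pos'],s['tool_rot'],s['force'],s['torque'])
ims=[]
for cam in('scene','side'):
    im,d=get_image(cam);X=cloud(cam,d);e=s['eef_pos']
    m=(d>0)&(np.hypot(X[...,0]-e[0],X[...,1]-e[1])<60)&(X[...,2]>120)&(X[...,2]<185)
    hsv=cv2.cvtColor(im,cv2.COLOR_RGB2HSV);b=m&(hsv[...,0]>95)&(hsv[...,0]<125)&(hsv[...,1]>130)
    P=X[b]; print(cam,len(P)); 
    if len(P)>10:
        print(P.min(0),P.max(0)); o=P.mean(0);print('normal',np.linalg.svd(P[P[:,2]>np.median(P[:,2])]-o)[2][2])
    u,v=(int(x) for x in np.argwhere(b).mean(0)[::-1]); print(u,v)
    y0,x0=max(0,v-100),max(0,u-130)
    ims.append(cv2.resize(im[y0:y0+200,x0:x0+190],(380,400)))
cv2.imwrite('pics/c3.png',np.hstack(ims)[:,:,::-1])
```

```text
[ 549.28012662 -178.36191737  203.16420772] [-3.14009601e+00 -1.11880629e-04  3.06116738e-01] [ 0.62536423 -0.23248083 -5.47254603] [-0.00162366 -0.04829062  0.01826686]
scene 186
[ 521.82295553 -215.57361684  156.56326888] [ 587.27168195 -141.15172849  162.84083473]
normal [-0.00254613 -0.00288508 -0.9999926 ]
435 236
side 399
[ 509.83895708 -212.86951434  148.69290547] [ 587.90592938 -136.03687897  161.99842256]
normal [-0.02804696  0.05968682  0.99782306]
334 162
```

View pics/c3.png

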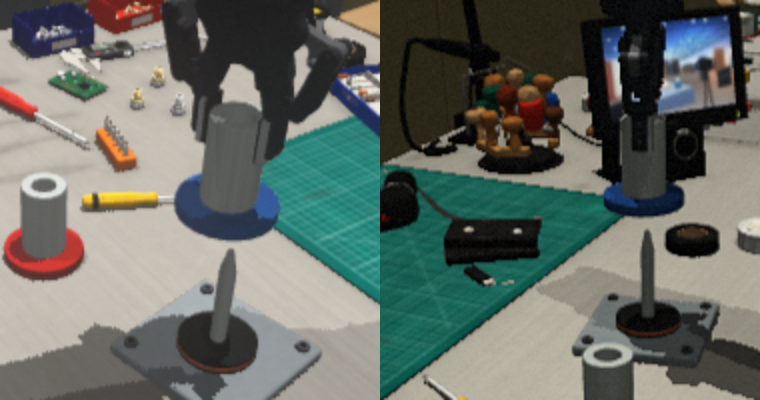

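The weight hangs square (foot left at (227,205), right at (644,200)), above the rod and about 10 mm short in -y.

Request:
play_rows([
  [[0.1,-1.0,0,0,0,0,1],[0,0,0,0,0,0,1],[0,0,-1.2,0,0,0,1],[0,0,-1.2,0,0,0,1],[0,0,0,0,0,0,1],[0,0,0,0,0,0,1]],
])

```text
clock: 8.2
eef_pos: [550.3, -190.3, 179.2]
tool_rot: [-3.141, 0.0, 0.304]
force: [0.9, -0.7, -5.3]
width: 42.7
gripper_force: 62.5
```

Run:
```python
from h import *
s=ctrl.read_state();print(s['eef_pos'],s['force'])
ims=[]
for cam in('scene','side'):
    im,d=get_image(cam);c=get_calibration(cam)
    # expected pixel centre near rod tip
    p=np.array(c['K'])@(np.array(c['R'])@np.array([550.4,-188.6,120])+np.array(c['t']).ravel());u,v=(p[:2]/p[2]).astype(int)
    X=cloud(cam,d);e=s['eef_pos']
    hsv=cv2.cvtColor(im,cv2.COLOR_RGB2HSV)
    b=(d>0)&(np.hypot(X[...,0]-e[0],X[...,1]-e[1])<60)&(X[...,2]>110)&(X[...,2]<150)&(hsv[...,0]>95)&(hsv[...,0]<125)&(hsv[...,1]>130)
    r=np.abs(X[...,2]-70)<25; r&=(d>0)&(np.hypot(X[...,0]-550.4,X[...,1]+188.6)<15)
    cols=np.argwhere(b)[:,1]; rc=np.argwhere(r)
    print(cam,'foot cols',cols.min(),cols.max(),(cols.min()+cols.max())/2,'rod row,col mean',rc.mean(0),'fit col vs row',np.polyfit(rc[:,0],rc[:,1],1))
    bb=np.argwhere(b);print('  foot rows',bb[:,0].min(),bb[:,0].max(), X[b].min(0).round(),X[b].max(0).round())
    ims.append(cv2.resize(im[v-70:v+80,u-70:u+70],(380,400)))
cv2.imwrite('pics/c4.png',np.hstack(ims)[:,:,::-1])
```

```text
[ 550.34984302 -190.31956118  179.15034151] [ 0.93008702 -0.73731851 -5.28840344]
scene foot cols 398 447 422.5 rod row,col mean [284.84390244 416.23414634] fit col vs row [-1.20156585e-01  4.50460017e+02]
  foot rows 239 265 [ 514. -227.  130.] [ 588. -152.  139.]
side foot cols 318 356 337.0 rod row,col mean [198.7518797 337.5112782] fit col vs row [5.10590588e-03 3.36496470e+02]
  foot rows 162 179 [ 510. -219.  124.] [ 588. -148.  139.]
```

View pics/c4.png

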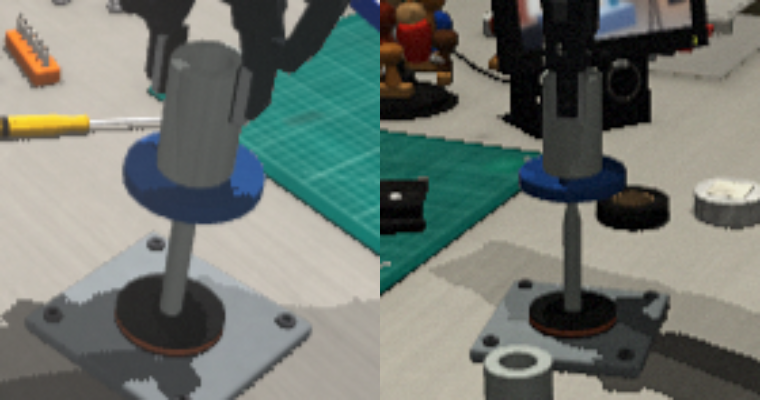

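The foot (193,177 left; 573,177 right) is nearly in line with the rod, which still lies about 2 mm farther in +y. I correct that and lower.

Request:
play_rows([
  [[0,0.2,0,0,0,0,1],[0,0,-0.8,0,0,0,1],[0,0,-0.8,0,0,0,1],[0,0,-0.8,0,0,0,1],[0,0,-0.8,0,0,0,1],[0,0,0,0,0,0,1]],
])

```text
clock: 9.05
eef_pos: [549.6, -188.2, 146.3]
tool_rot: [-3.141, 0.002, 0.304]
force: [0.5, -0.6, -5.8]
width: 42.6
gripper_force: 62.5
```

No side force, so the rod is in the bore. I lower further.

Request:
play_rows([
  [[0.05,0,-1,0,0,0,1],[0,0,-1,0,0,0,1],[0,0,-1,0,0,0,1],[0,0,-1,0,0,0,1],[0,0,-0.8,0,0,0,1],[0,0,0,0,0,0,1]],
])

```text
clock: 9.8
eef_pos: [550.2, -188.3, 98.5]
tool_rot: [-3.141, 0.001, 0.304]
force: [-0.9, 0.8, -5.1]
width: 42.6
gripper_force: 62.5
```

Request:
play_rows([
  [[0,0,-0.8,0,0,0,1],[0,0,-0.8,0,0,0,1],[0,0,-0.3,0,0,0,1],[0,0,-0.1,0,0,0,1],[0,0,-0.1,0,0,0,1],[0,0,0,0,0,0,1]],
])

```text
clock: 10.55
eef_pos: [550.9, -188.4, 78.4]
tool_rot: [3.141, -0.0, 0.304]
force: [0.8, -0.2, -5.5]
width: 42.6
gripper_force: 62.5
```

Request:
play_rows([
  [[0,0,-0.1,0,0,0,1],[0,0,-0.1,0,0,0,1],[0,0,0,0,0,0,1],[0,0,0,0,0,0,1]],
])

```text
clock: 11.05
eef_pos: [550.8, -188.5, 76.4]
tool_rot: [3.141, -0.0, 0.304]
force: [0.7, -0.1, -3.9]
width: 42.8
gripper_force: 62.6
```

Contact is starting. A little more.

Request:
play_rows([
  [[0,0,-0.1,0,0,0,1],[0,0,0,0,0,0,1]],
])

```text
clock: 11.3
eef_pos: [550.8, -188.6, 76.3]
tool_rot: [3.141, -0.0, 0.304]
force: [-2.3, 0.0, 4.6]
width: 42.6
gripper_force: 63.6
```

Seated (the force has turned upward). I release and retreat straight up.

Request:
play_rows([
  [[0,0,0,0,0,0,0],[0,0,0,0,0,0,0],[0,0,0,0,0,0,0],[0,0,0,0,0,0,0],[0,0,0,0,0,0,0],[0,0,0,0,0,0,0],[0,0,1,0,0,0,0],[0,0,3,0,0,0,0],[0,0,4,0,0,0,0],[0,0,4,0,0,0,0],[0,0,3,0,0,0,0],[0,0,0,0,0,0,0],[0,0,0,0,0,0,0],[0,0,0,0,0,0,0]],
])

```text
clock: 13.05
eef_pos: [550.0, -188.1, 224.3]
tool_rot: [-3.14, 0.002, 0.304]
force: [0.5, -0.3, 0.6]
width: 85.4
gripper_force: 0.0
```

Run:
```python
from h import *
ims=[]
for cam in('scene','side'):
    im,d=get_image(cam);c=get_calibration(cam)
    p=np.array(c['K'])@(np.array(c['R'])@np.array([550.4,-188.6,60])+np.array(c['t']).ravel());u,v=(p[:2]/p[2]).astype(int)
    X=cloud(cam,d);m=(d>0)&(np.hypot(X[...,0]-550,X[...,1]+188)<24)&(X[...,2]<135)
    P=X[m&(X[...,2]>95)];print(cam,P[:,2].max(),np.histogram(P[:,2],8))
    ims.append(cv2.resize(im[v-75:v+75,u-70:u+70],(380,400)))
cv2.imwrite('pics/c5.png',np.hstack(ims)[:,:,::-1])
```

```text
scene 118.21689479892015 (array([ 56,  48,  64, 130, 184,   9,   7,   7]), array([ 95.16158531,  98.043499  , 100.92541268, 103.80732637,
       106.68924006, 109.57115374, 112.45306743, 115.33498111,
       118.2168948 ]))
side 115.90621728275985 (array([29, 25, 35, 39, 94,  8,  4,  6]), array([ 95.03747547,  97.64606819, 100.25466092, 102.86325365,
       105.47184637, 108.0804391 , 110.68903183, 113.29762456,
       115.90621728]))
```

View pics/c5.png

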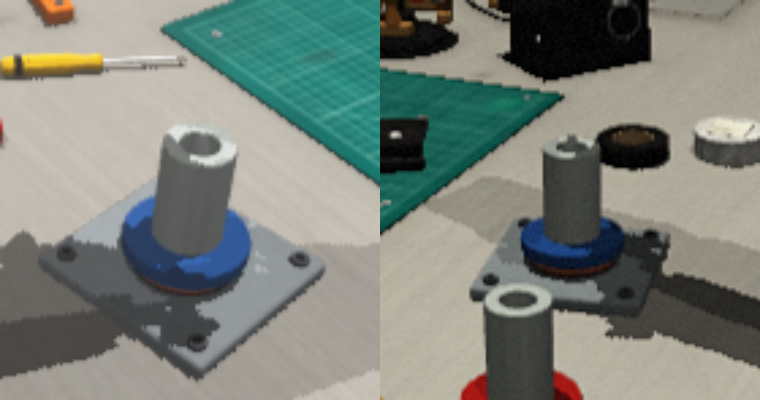

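The weight sits flat on the washers (foot at (187,245) left, (573,243) right) with its top at about 107 mm. The red weight is untouched.

```bash
python3 -c "
from h import *
print(workorder.finish_job())"
```

```text
the job is handed in; nothing more can be done
None
```

The blue-footed weight sits flat on the washers with the rod through its bore. It was gripped all the way down and then released, the red-footed weight was left standing where it was, and the job is handed in; no verdict was returned.

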